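Fetch the set-up jar from behind the tall samples for a label changeover

ROBOT

A 7-joint arm with a two-finger parallel gripper is mounted at the origin on the work surface. World frame = base frame: x ahead of the robot, y to its left, z up, the work surface at z = 0. Lengths are in m, angles in rad, forces in N, time in s.
With the tool pointing down it reaches from about 0.4 to 0.85 m from the base axis. Payload 4.5 kg.
Tool frame: the origin (TCP) lies at the very end of the fingers, on their centre line; the grasp point (between the pads) lies 19 mm behind it (tcp_to_grasp is the z of the grasp point in the tool frame, in m); z points along the fingers, y is the line along which they close (so a half turn about z gives the same grasp; the last joint's range is limited). The gripper opens to 88 mm and grips with 3 to 60 N. Pads are 18 mm wide; open, the fingers measure 123 mm over their backs; the gripper's body (75 mm by 187 mm) begins 45 mm behind the grasp point.
Start: joints at [-1.189, 0.689, -0.195, 1.565, 0.157, 0.902, -0.215], TCP at [0.213, 0.588, 0.239] pointing down, gripper open.
Joint ranges: [-3.01, 3.01], [-0.46, 2.08], [-1.47, 1.51], [0.13, 2.56], [-1, 4.14], [0.04, 2.09], [-2.66, 2.66]. Speed limits (rad/s): [2.57, 2.57, 3.14, 3.14, 3.14, 3.14, 3.14].

INTERFACE

Orientations are given as a unit quaternion [x, y, z, w].
In Python, from plant import * gives the robot as it stands. The module is installed in compiled form; this text tells all that it offers.
- The arm moves only by the shell command python3 -m jog 'ROWS' [OPENING] [FORCE]. ROWS is JSON, a list that holds one entry, the list of rows, each a list of 6 numbers: the shift along the tool's x, y, z in m, then the turn, a rotation vector about the tool's x, y, z in rad. In form: [[[dx, dy, dz, ax, ay, az], ...]]. A call has 1 to 12 rows; each row shifts and turns the commanded pose from where the row before left it, along the tool's axes as they then stand; what a row does not reach is not made up. A row lasts 1/8 s, in which the tool goes at most 62.5 mm and 10.7 degrees, less where a joint would pass 70% of its speed; a pose out of reach is approached as far as the arm can. A call with a gripper value outside its range is refused whole. OPENING is the finger opening in m, from 0 to 0.0881, set as the call begins (- or left out, the last holds). The fingers move at their own pace and stop on an object; FORCE is the grip in N (left out, the last holds). Time passes only in rows, so rows that do not move let the fingers close. It gives the time, the measured TCP pose, the force, the opening and the grip force at its end, in the units of the state.
- get_state(): the state, without advancing time (a new reading comes with each control period).
- snapshot(name): name is "side" or "top"; returns a dict with "frame" (420x560x3 uint8, red, green, blue), "mtx" (3x3 intrinsics, pixels), "xyz" and "orientation" of the camera in the world. Camera axes: x right, y down, z forward; pixel columns grow to the right and rows downward; lengths in m; the calibration is good to about 2 mm. A picture is of the moment at which its call begins. There is no depth.
- finish_job(): hands the job in; it is judged then, once.
The state is a dict: "clock": time; "q": joint angles; "qd": joint speeds; "joint_torque": joint torques, N m; "tool_pos": TCP position; "eef_rot": TCP orientation; "contact_force": force on the tool from outside, world axes, zero at the start; "moment": the same for the moment, N m; "opening": opening from 0.0 (shut) to 1.0 (fully open); "finger_force": force on a finger pad.
Only numpy, scipy, OpenCV 4.12 (cv2) and the standard library are available. Lean on these libraries where they do the work, as an engineer would, in place of code of your own. Each camera call takes 0.05 s, during which the arm holds its last target. There are 200 camera calls.

TASK

We are changing the labeller over to the small jar. Clear the three tall sample bottles off the rack to stand in the empty grey side tray, take out the small jar they hem in and stand it on the conveyor belt in the photo-eye's light path, midway between the guide rails. Then put each bottle back down flat in its own nest on the rack (round, square and oblong nests fit the bottles of that shape), knocking nothing over.

Things in the scene. Friction and masses are not known exactly. Their poses are not given: they have to be found in the camera images.
- bottle_round: tall amber sample bottle, paper label, orange screw cap, round body 62 mm across, straight up to 128 mm, 186 mm tall, about 0.3 kg; the cap is 36 mm across and is the top 22 mm, the neck under it 30 mm; origin at the centre of the underside, z up through the cap. Its yaw does not matter. At the start it stands in the nest of its own shape
- bottle_square: tall amber sample bottle, paper label, orange screw cap, square body 58 x 58 mm, straight up to 125 mm, 170 mm tall, about 0.3 kg; the cap is 36 mm across and is the top 22 mm, the neck under it 30 mm; origin at the centre of the underside, z up through the cap. x and y point at its flat sides. At the start it stands in the nest of its own shape
- bottle_oblong: tall amber sample bottle, paper label, orange screw cap, oblong body 48 mm (its x) by 66 mm (its y), straight up to 126 mm, 178 mm tall, about 0.3 kg; the cap is 36 mm across and is the top 22 mm, the neck under it 30 mm; origin at the centre of the underside, z up through the cap. Half a turn makes no difference. At the start it stands in the nest of its own shape
- jar: small squat amber jar with orange lid, 48 mm across at the body, lid 45 mm across, 46 mm tall, lid from 34 mm up, about 0.09 kg; origin at the centre of its underside, z up. At the start it stands on the bare rack plate at the back, within 30 mm of the tall bottles on its left, right and robot side: the gripper cannot get down to it before they are cleared
- nest_round: black plastic nest (shallow dish) fixed on the rack at rack yaw; round, 78 mm outside and 72 mm inside diameter; overall height 12 mm, walls 3 mm thick, floor 3 mm thick; origin at the centre of its underside, z up, so bottles stand 3 mm above the origin
- nest_square: black plastic nest (shallow dish) fixed on the rack at rack yaw; square, 74 mm outside and 68 mm inside; overall height 12 mm, walls 3 mm thick, floor 3 mm thick; origin at the centre of its underside, z up, so bottles stand 3 mm above the origin
- nest_oblong: black plastic nest (shallow dish) fixed on the rack at rack yaw; oblong, outside 64 mm (its x) by 82 mm (its y), inside 58 by 76 mm; overall height 12 mm, walls 3 mm thick, floor 3 mm thick; origin at the centre of its underside, z up, so bottles stand 3 mm above the origin
- side_tray: empty grey plastic tray, 190 mm (its x) by 280 mm (its y), fixed, lip 12 mm high, walls and floor 3 mm thick; origin at the centre of its underside, z up, so things stand 3 mm above the origin. It lies left or right of the rack
- photo_eye: black photo-eye and red reflector facing each other across the belt; origin on the belt's top face in their light path, midway between the guide rails: the spot for the jar's underside, 90 mm above the table. x along the belt, y across, z up. Rails: 12 mm bars along the belt, 68 mm either side of the origin, 45 mm above the belt; nothing near is over 60 mm above the belt
- rack: aluminium plate 180 mm (its x) by 230 mm (its y), 6 mm thick, fixed, that carries the nests and the jar, with a 22 mm high lip along its far (+x) edge; origin at the centre of its underside. Jar at (26, 0) mm in its frame, the three nests at (26, 68), (26, -68) and (-47, 0) mm; which nest is at which of these places changes

How it is judged:
By the outcome, as a careful person would: the job done as asked, in the order asked, and still so for the second after the job is handed in, with the robot touching nothing.
It also fails if it takes over 141 s, if anything falls off the work surface, if the arm or the gripper's body presses on something with over 40 N, if the wrist force passes 120 N, or if a joint passes its speed limit or range.

## Working session

There is one attempt and no reset: what is moved stays moved. The work goes in short steps, Python scripts to look and compute and a shell command to move; the robot and the scene stay as the last step left them, time stands still between calls to the robot, and variables do not carry over. Pictures are saved under pics/ and viewed, at most 14 in all, crops included, and the job is handed in when it is done.

```bash
mkdir -p pics; cat > h.py <<'E'
from plant import *
import numpy as np, cv2
from scipy.spatial.transform import Rotation as R
def snap(n,f):
    s=snapshot(n); cv2.imwrite('pics/'+f,cv2.cvtColor(s['frame'],cv2.COLOR_RGB2BGR)); np.save('pics/'+n+'.npy',s,allow_pickle=True); return s
def ld(n): return np.load('pics/'+n+'.npy',allow_pickle=True).item()
def Rc(s):
    o=np.array(s['orientation']); return R.from_quat(o) if o.size==4 else R.from_matrix(o)
def px2w(s,u,v,z):
    d=Rc(s).apply(np.linalg.solve(s['mtx'],[u,v,1.])); c=np.array(s['xyz']); return c+d*(z-c[2])/d[2]
def w2px(s,p):
    k=s['mtx']@Rc(s).inv().apply(np.array(p)-s['xyz']); return k[:2]/k[2]
E
python3 - <<'E'
from h import *
for n in('top','side'):
    s=snap(n,n+'0.png'); print(n,s['xyz'],s['orientation'],s['mtx'])
st=get_state(); print(st)
E
```

```text
top [0.40748297 0.01460118 1.13759959] [-0.69728453  0.71522436 -0.0318987   0.03508372] [[505.64074119   0.         274.5898209 ]
 [  0.         505.64074119 213.41570432]
 [  0.           0.           1.        ]]
side [ 0.09558734 -0.89938426  1.09889849] [ 0.90568038 -0.17956756  0.08063147 -0.37549581] [[516.51011125   0.         277.2777505 ]
 [  0.         516.51011125 216.21367125]
 [  0.           0.           1.        ]]
{'clock': 0.1, 'q': array([-1.18920101,  0.68992721, -0.19453512,  1.56623215,  0.1573233 ,
        0.90251332, -0.21511935]), 'qd': array([ 0.00059717, -0.00087369,  0.00105846, -0.0029567 , -0.00071427,
       -0.00128236, -0.00057618]), 'joint_torque': array([-2.30642167e-03, -5.28504395e+01, -1.27111137e+00, -1.53837955e+01,
       -5.25156932e-02,  1.99653070e-03,  3.26818031e-05]), 'tool_pos': array([0.21286087, 0.58702716, 0.23797581]), 'eef_rot': array([ 1.72982055e-01,  9.84924616e-01, -8.38784544e-04, -8.11226828e-05]), 'contact_force': array([0.46122235, 0.50126457, 1.07388107]), 'moment': array([ 0.01013444,  0.05032817, -0.00311856]), 'finger_force': 0.0, 'opening': 0.9995720703444009}
```

View pics/top0.png

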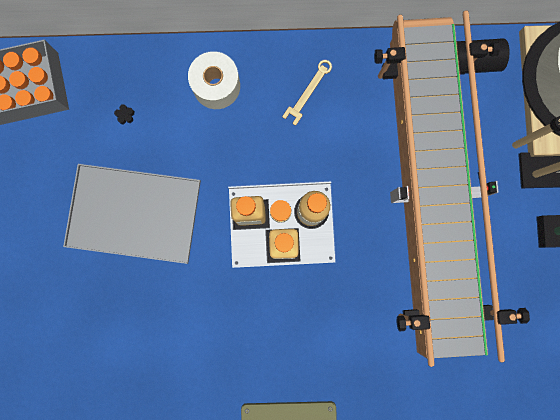

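View pics/side0.png

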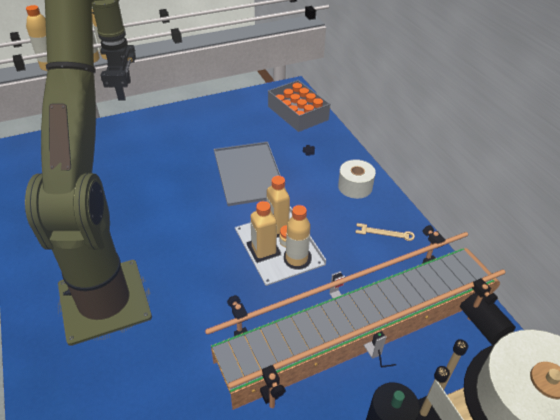

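```bash
python3 - <<'E'
import cv2
a=cv2.imread('pics/top0.png'); 
cv2.imwrite('pics/c1.png',cv2.resize(a[170:280,215:345],None,fx=5.5,fy=5.5,interpolation=cv2.INTER_CUBIC)[:600])
cv2.imwrite('pics/c2.png',cv2.resize(a[140:240,380:510],None,fx=6,fy=6,interpolation=cv2.INTER_CUBIC))
b=cv2.imread('pics/side0.png')
cv2.imwrite('pics/c3.png',cv2.resize(b[165:285,225:345],None,fx=5,fy=5,interpolation=cv2.INTER_CUBIC))
E
```

```text
(no output)
```

View pics/c1.png

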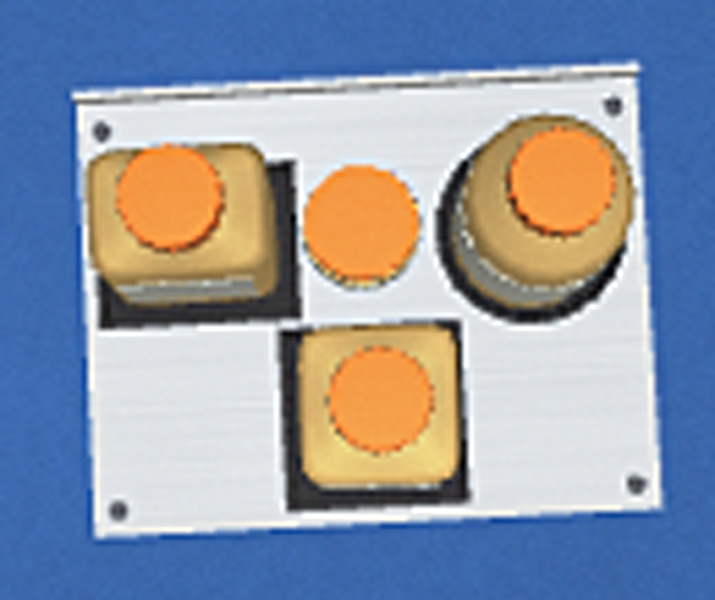

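View pics/c2.png

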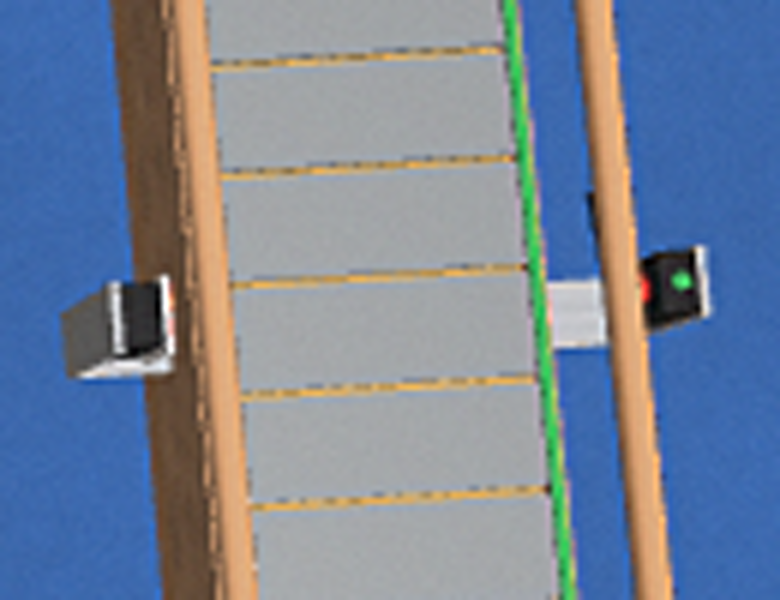

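View pics/c3.png

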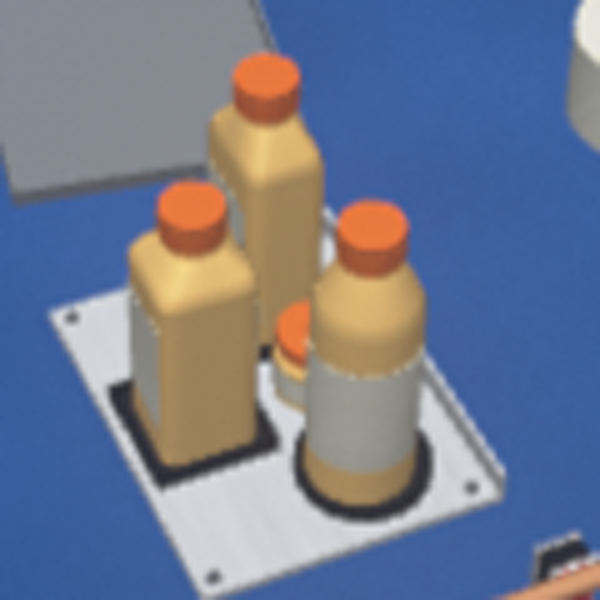

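```bash
cat > m.py <<'E'
from h import *
s=ld('top'); C1=lambda u,v:(215+(u+.5)/5.5-.5,170+(v+.5)/5.5-.5); C2=lambda u,v:(380+(u+.5)/6-.5,140+(v+.5)/6-.5)
ll=px2w(s,*C1(95,538),.006);lr=px2w(s,*C1(662,510),.006);ul=px2w(s,*C1(72,93),.022);ur=px2w(s,*C1(638,65),.022)
print('corners',*[p.round(4) for p in(ll,lr,ul,ur)]); print('sides',[np.linalg.norm((a-b)[:2]).round(4) for a,b in((ll,lr),(ul,ur),(ll,ul),(lr,ur))])
c=(ll+lr+ul+ur)/4; d=(ll-lr)+(ul-ur); yaw=np.arctan2(-d[0],d[1]); print('rack',c,'yaw',yaw)
r=lambda x,y:c[:2]+[np.cos(yaw)*x-np.sin(yaw)*y,np.sin(yaw)*x+np.cos(yaw)*y]
for n,p,q,h in(('oblong',(170,197),(26,68),.187),('round',(562,180),(26,-68),.195),('square',(380,399),(-47,0),.179),('jar',(361,223),(26,0),.052)):
    print(n,'seen',px2w(s,*C1(*p),h)[:2].round(4),'nest',r(q[0]/1e3,q[1]/1e3).round(4))
for z in(.135,.129):
  L=[px2w(s,*C2(*p),z) for p in((190,0),(222,300),(238,560))];Rr=[px2w(s,*C2(*p),z) for p in((592,0),(622,300),(650,560))]
  print('rails',z,[p.round(4)[:2] for p in L+Rr])
for nm,p in(('Leye',(165,315)),('Reye',(650,290))):
  print(nm,[px2w(s,*C2(*p),z)[:2].round(4) for z in(.09,.12,.14)])
print('tray',[px2w(s,*p,.012)[:2].round(4) for p in((79,165),(200,180),(188,263),(64,246))])
print('rail far ends',[px2w(s,*p,.135)[:2].round(4) for p in((401,17),(431,364),(466,13),(501,360))])
E
python3 m.py
```

```text
corners [0.3968 0.1165 0.006 ] [ 0.4023 -0.1132  0.006 ] [0.5765 0.1213 0.022 ] [ 0.582  -0.1082  0.022 ]
sides [np.float64(0.2298), np.float64(0.2296), np.float64(0.1797), np.float64(0.1797)]
rack [0.48940765 0.00407308 0.014     ] yaw 0.02396005862857074
oblong seen [0.5145 0.0724] nest [0.5138 0.0727]
round seen [ 0.516  -0.0619] nest [ 0.517  -0.0633]
square seen [0.4436 0.0019] nest [0.4424 0.0029]
jar seen [0.5175 0.0059] nest [0.5154 0.0047]
rails 0.135 [array([ 0.6453, -0.2613]), array([ 0.5434, -0.2668]), array([ 0.4567, -0.2676]), array([ 0.6417, -0.3961]), array([ 0.5399, -0.3996]), array([ 0.4532, -0.4033])]
rails 0.129 [array([ 0.6467, -0.263 ]), array([ 0.5442, -0.2685]), array([ 0.457 , -0.2693]), array([ 0.6431, -0.3986]), array([ 0.5407, -0.4021]), array([ 0.4535, -0.4058])]
Leye [array([ 0.5447, -0.2594]), array([ 0.5408, -0.2516]), array([ 0.5382, -0.2463])]
Reye [array([ 0.5491, -0.4282]), array([ 0.545 , -0.4155]), array([ 0.5423, -0.407 ])]
tray [array([0.6358, 0.4578]), array([0.5944, 0.1844]), array([0.409 , 0.2131]), array([0.4537, 0.4892])]
rail far ends [array([ 0.9034, -0.2533]), array([ 0.2027, -0.2771]), array([ 0.9083, -0.3877]), array([ 0.207 , -0.4126])]
```

```bash
cat > go.py <<'E'
import sys
from h import *
# usage: go.py x y z [toolY world azimuth, rad]  -> remaining shift in current tool axes, and turn about tool z
t=np.array(list(map(float,sys.argv[1:4]))); st=get_state(); Rt=R.from_quat(st['eef_rot'])
print('clk %.2f'%st['clock'],'pos',np.round(st['tool_pos'],4),'shift(tool) mm',(Rt.inv().apply(t-st['tool_pos'])*1e3).round(1))
z=Rt.as_matrix()
a=float(sys.argv[4]) if len(sys.argv)>4 else 1.5948
dy=Rt.inv().apply([np.cos(a),np.sin(a),0]); down=Rt.inv().apply([0,0,-1])
print('turn z %.4f'%-np.arctan2(dy[0],dy[1]),'tilt fix',np.cross([0,0,1],down).round(4),'q',st['q'].round(2),'F',st['contact_force'].round(1),'op %.1fmm grip %.1f'%(st['opening']*88,st['finger_force']))
E
python3 -m jog '[[[0,0,0,0,0,-0.12],[0,0,0,0,0,-0.12],[0,0,0,0,0,-0.12],[0,0,0,0,0,0]]]' 0.06; python3 go.py .514 .0725 .238
```

```text
clock: 0.6
tool_pos: [0.213, 0.5872, 0.2383]
eef_rot: [-0.005, 1.0, -0.0, -0.0]
contact_force: [-0.4, 0.3, 0.5]
opening: 0.681
finger_force: 0.0
clk 0.60 pos [0.213  0.5872 0.2383] shift(tool) mm [-2.954e+02 -5.180e+02  5.000e-01]
turn z -0.0131 tilt fix [-0.0008 -0.0006  0.    ] q [-1.13  0.7  -0.3   1.56  0.24  0.92  0.07] F [-0.4  0.3  0.5] op 60.0mm grip 0.0
```

```bash
python3 -m jog '[[[-0.0125,-0.022,0,0,0,-0.013],[-0.0245,-0.043,0,0,0,0],[-0.028,-0.049,0,0,0,0],[-0.028,-0.049,0,0,0,0],[-0.028,-0.049,0,0,0,0],[-0.028,-0.049,0,0,0,0],[-0.028,-0.049,0,0,0,0],[-0.028,-0.049,0,0,0,0],[-0.028,-0.049,0,0,0,0],[-0.0245,-0.043,0,0,0,0],[-0.018,-0.0345,0,0,0,0],[-0.012,-0.019,0,0,0,0]]]'; python3 -m jog '[[[0,0,0,0,0,0],[0,0,0,0,0,0]]]' >/dev/null;  python3 go.py .514 .0725 .159
```

```text
clock: 2.1
tool_pos: [0.5136, 0.0876, 0.2385]
eef_rot: [-0.01, 1.0, -0.0, -0.0]
contact_force: [0.7, -0.3, -0.3]
opening: 0.685
finger_force: 0.0
clk 2.35 pos [0.5122 0.0917 0.2387] shift(tool) mm [ -1.4 -19.3  79.7]
turn z 0.0019 tilt fix [ 0.0009 -0.0004  0.    ] q [-0.03  0.57 -0.37  1.87  0.29  0.75  1.03] F [-1.   0.1  0.2] op 60.0mm grip 0.0
```

```bash
python3 -m jog '[[[-0.001,-0.010,0,0,0,0],[-0.0005,-0.0095,0.010,0,0,0],[0,0,0.03,0,0,0],[0,0,0.025,0,0,0],[0,0,0.015,0,0,0],[0,0,0,0,0,0]]]'; python3 go.py .514 .0725 .159; python3 - <<'E'
from h import *
s=snap('side','s1.png'); f=cv2.imread('pics/s1.png'); cv2.imwrite('pics/s1c.png',cv2.resize(f[130:280,210:360],None,fx=4,fy=4,interpolation=cv2.INTER_CUBIC))
E
```

```text
clock: 3.1
tool_pos: [0.5141, 0.0706, 0.1577]
eef_rot: [-0.013, 1.0, -0.0, -0.001]
contact_force: [-0.3, -0.4, -0.2]
opening: 0.677
finger_force: 0.0
clk 3.10 pos [0.5141 0.0706 0.1577] shift(tool) mm [ 0.1  1.9 -1.3]
turn z 0.0013 tilt fix [-0.0005 -0.0023  0.    ] q [-0.04  0.69 -0.31  1.96  0.37  0.56  1.  ] F [-0.3 -0.4 -0.2] op 59.6mm grip 0.0
```

View pics/s1c.png

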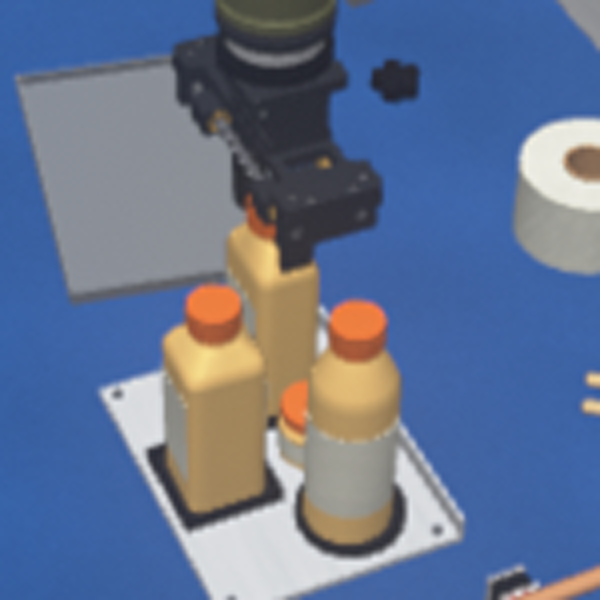

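The fingers (near (290,250) in the crop) straddle the oblong bottle's cap at about (265,215). I'll close and lift.

```bash
python3 -m jog '[[[0,0.002,0,0,0,0],[0,0,0,0,0,0],[0,0,0,0,0,0],[0,0,0,0,0,0],[0,0,0,0,0,0]]]' 0.02 30; python3 go.py .514 .0725 .159;  python3 -m jog '[[[0,0,-0.01,0,0,0],[0,0,-0.025,0,0,0],[0,0,-0.03,0,0,0],[0,0,-0.015,0,0,0],[0,0,0,0,0,0]]]'; python3 go.py .5357 .4201 .24
```

```text
clock: 3.78
tool_pos: [0.5152, 0.0732, 0.1593]
eef_rot: [-0.013, 1.0, 0.0, 0.001]
contact_force: [-0.2, -0.5, 5.7]
opening: 0.397
finger_force: 30.0
clk 3.77 pos [0.5152 0.0732 0.1593] shift(tool) mm [ 1.2 -0.7  0.3]
turn z 0.0013 tilt fix [ 0.0005  0.0012 -0.    ] q [-0.04  0.69 -0.31  1.95  0.37  0.56  0.99] F [-0.2 -0.5  5.7] op 34.9mm grip 30.0
clock: 4.4
tool_pos: [0.5151, 0.0728, 0.2393]
eef_rot: [-0.012, 1.0, 0.0, 0.001]
contact_force: [0.4, -0.8, -2.8]
opening: 0.395
finger_force: 30.0
clk 4.40 pos [0.5151 0.0728 0.2393] shift(tool) mm [-29.2 346.6  -0.6]
turn z 0.0009 tilt fix [ 0.0002  0.0015 -0.    ] q [ 0.01  0.57 -0.38  1.87  0.29  0.75  1.06] F [ 0.4 -0.8 -2.8] op 34.7mm grip 30.0
```

```bash
python3 -m jog '[[[-0.001,0.010,0,0,0,0],[-0.002,0.024,0,0,0,0],[-0.003,0.036,0,0,0,0],[-0.0035,0.042,0,0,0,0],[-0.0035,0.042,0,0,0,0],[-0.0035,0.042,0,0,0,0],[-0.0035,0.042,0,0,0,0],[-0.003,0.037,0,0,0,0],[-0.0025,0.033,0,0,0,0],[-0.002,0.023,0,0,0,0],[-0.001,0.013,0,0,0,0],[0,0,0,0,0,0]]]'; python3 go.py .5357 .4201 .1533
```

```text
clock: 5.9
tool_pos: [0.5337, 0.4183, 0.2376]
eef_rot: [-0.013, 1.0, -0.0, -0.001]
contact_force: [-0.5, -1.3, -2.1]
opening: 0.396
finger_force: 30.0
clk 5.90 pos [0.5337 0.4183 0.2376] shift(tool) mm [-2.2  1.8 84.3]
turn z 0.0029 tilt fix [-0.0006 -0.0015  0.    ] q [-0.57  0.78 -0.33  1.38  0.27  1.03  0.65] F [-0.5 -1.3 -2.1] op 34.9mm grip 30.0
```

```bash
python3 -m jog '[[[0,0,0.01,0,0,0],[0,0,0.02,0,0,0],[0,0,0.025,0,0,0],[0,0,0.015,0,0,0],[0,0,0.008,0,0,0],[0,0,0.003,0,0,0],[0,0,0.002,0,0,0],[0,0,0.001,0,0,0],[0,0,0,0,0,0]]]'; python3 go.py .5357 .4201 .1533
```

```text
clock: 7.02
tool_pos: [0.5348, 0.4176, 0.1551]
eef_rot: [-0.013, 1.0, 0.0, 0.0]
contact_force: [0.0, -0.1, -2.3]
opening: 0.393
finger_force: 30.0
clk 7.03 pos [0.5348 0.4176 0.1551] shift(tool) mm [-1.   2.4  1.8]
turn z 0.0012 tilt fix [ 0.0004  0.0005 -0.    ] q [-0.58  0.87 -0.31  1.46  0.31  0.86  0.61] F [ 0.  -0.1 -2.3] op 34.6mm grip 30.0
```

```bash
python3 -m jog '[[[0,0,0.001,0,0,0],[0,0,0.001,0,0,0],[0,0,0,0,0,0],[0,0,0,0,0,0]]]'; python3 go.py .5357 .4201 .1533
```

```text
clock: 7.52
tool_pos: [0.5349, 0.4177, 0.1534]
eef_rot: [-0.013, 1.0, 0.0, 0.0]
contact_force: [0.2, -0.3, 4.4]
opening: 0.4
finger_force: 30.0
clk 7.53 pos [0.5349 0.4177 0.1534] shift(tool) mm [-0.9  2.4  0.1]
turn z 0.0011 tilt fix [ 0.0005  0.0008 -0.    ] q [-0.58  0.87 -0.31  1.46  0.31  0.86  0.61] F [ 0.2 -0.3  4.4] op 35.2mm grip 30.0
```

```bash
python3 -m jog '[[[0,0,0,0,0,0],[0,0,0,0,0,0],[0,0,0,0,0,0],[0,0,-0.01,0,0,0],[0,0,-0.025,0,0,0],[0,0,-0.03,0,0,0],[0,0,-0.02,0,0,0]]]' 0.06; python3 go.py .443 .0024 .238; python3 - <<'E'
from h import *
snap('side','s2.png')
E
```

```text
clock: 8.4
tool_pos: [0.535, 0.4181, 0.2401]
eef_rot: [-0.013, 1.0, 0.001, 0.001]
contact_force: [0.3, 1.2, 0.2]
opening: 0.682
finger_force: 0.0
clk 8.40 pos [0.535  0.4181 0.2401] shift(tool) mm [ 102.5 -413.2    1.1]
turn z 0.0012 tilt fix [ 0.0019  0.0018 -0.    ] q [-0.57  0.77 -0.33  1.38  0.27  1.03  0.65] F [0.3 1.2 0.2] op 60.0mm grip 0.0
```

View pics/s2.png

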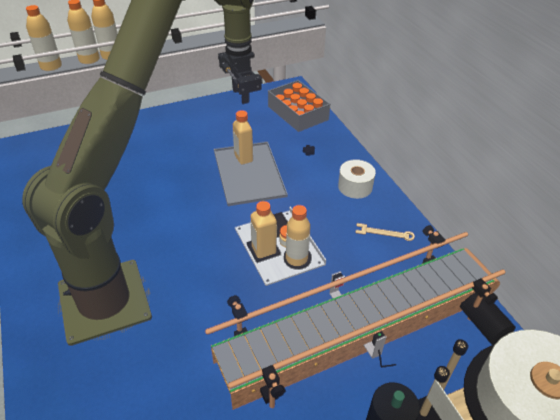

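The oblong bottle stands upright in the tray, at about (243,140). Next comes the square one.

```bash
python3 -m jog '[[[0.004,-0.016,0,0,0,0],[0.008,-0.032,0,0,0,0],[0.0105,-0.042,0,0,0,0],[0.0105,-0.042,0,0,0,0],[0.0105,-0.042,0,0,0,0],[0.0105,-0.042,0,0,0,0],[0.0105,-0.042,0,0,0,0],[0.0105,-0.042,0,0,0,0],[0.0105,-0.042,0,0,0,0],[0.010,-0.040,0,0,0,0],[0.005,-0.022,0,0,0,0],[0.002,-0.009,0,0,0,0]]]'; python3 go.py .443 .0024 .151
```

```text
clock: 9.95
tool_pos: [0.4423, 0.0008, 0.2378]
eef_rot: [-0.012, 1.0, -0.0, 0.0]
contact_force: [0.7, -0.1, 0.4]
opening: 0.682
finger_force: 0.0
clk 9.95 pos [0.4423 0.0008 0.2378] shift(tool) mm [-0.7  1.7 86.8]
turn z -0.0010 tilt fix [-0.0003  0.0002  0.    ] q [ 0.16  0.48 -0.39  2.09  0.3   0.63  1.15] F [ 0.7 -0.1  0.4] op 60.0mm grip 0.0
```

```bash
python3 -m jog '[[[0,0.002,0.01,0,0,0],[0,0,0.025,0,0,0],[0,0,0.03,0,0,0],[0,0,0.017,0,0,0],[0,0,0.005,0,0,0],[0,0,0,0,0,0]]]'; python3 -m jog '[[[0,0,0,0,0,0],[0,0,0,0,0,0],[0,0,0,0,0,0],[0,0,0,0,0,0]]]' 0.02 30 >/dev/null; python3 go.py .443 .0024 .151;  python3 -m jog '[[[0,0,-0.01,0,0,0],[0,0,-0.025,0,0,0],[0,0,-0.03,0,0,0],[0,0,-0.018,0,0,0],[0,0,0,0,0,0]]]'; python3 go.py .523 .336 .24
```

```text
clock: 10.7
tool_pos: [0.4427, 0.0051, 0.1505]
eef_rot: [-0.013, 1.0, 0.0, -0.0]
contact_force: [-0.3, -0.1, 0.1]
opening: 0.68
finger_force: 0.0
clk 11.20 pos [0.4429 0.0037 0.1511] shift(tool) mm [-0.1 -1.3  0.1]
turn z 0.0006 tilt fix [-0.0003  0.001   0.    ] q [ 0.06  0.63 -0.26  2.18  0.43  0.38  1.03] F [-0.2 -1.2  4.1] op 34.9mm grip 29.8
clock: 11.82
tool_pos: [0.4429, 0.0042, 0.2348]
eef_rot: [-0.013, 1.0, 0.0, 0.001]
contact_force: [0.5, 0.4, -3.6]
opening: 0.394
finger_force: 29.9
clk 11.82 pos [0.4429 0.0042 0.2348] shift(tool) mm [-88.4 329.7  -4.9]
turn z 0.0010 tilt fix [ 0.0004  0.0024 -0.    ] q [ 0.15  0.48 -0.4   2.09  0.31  0.62  1.14] F [ 0.5  0.4 -3.6] op 34.7mm grip 29.9
```

```bash
python3 -m jog '[[[-0.0025,0.010,-0.001,0,0,0],[-0.006,0.022,-0.001,0,0,0],[-0.0095,0.034,-0.001,0,0,0],[-0.011,0.040,-0.001,0,0,0],[-0.011,0.040,-0.001,0,0,0],[-0.011,0.040,0,0,0,0],[-0.011,0.040,0,0,0,0],[-0.010,0.038,0,0,0,0],[-0.008,0.032,0,0,0,0],[-0.006,0.022,0,0,0,0],[-0.0025,0.012,0,0,0,0],[0,0,0,0,0,0]]]'; python3 go.py .523 .336 .1451
```

```text
clock: 13.32
tool_pos: [0.5218, 0.3369, 0.2377]
eef_rot: [-0.013, 1.0, -0.0, -0.001]
contact_force: [-0.1, -0.5, -3.8]
opening: 0.398
finger_force: 29.9
clk 13.32 pos [0.5218 0.3369 0.2377] shift(tool) mm [-1.4 -0.9 92.6]
turn z 0.0028 tilt fix [-0.0005 -0.0016  0.    ] q [-0.45  0.7  -0.35  1.57  0.28  0.92  0.7 ] F [-0.1 -0.5 -3.8] op 35.0mm grip 29.9
```

```bash
python3 -m jog '[[[0,0,0.01,0,0,0],[0,0,0.022,0,0,0],[0,0,0.028,0,0,0],[0,0,0.018,0,0,0],[0,0,0.008,0,0,0],[0,0,0.003,0,0,0],[0,0,0.001,0,0,0],[0,0,0.001,0,0,0],[0,0,0.001,0,0,0],[0,0,0,0,0,0],[0,0,0,0,0,0]]]'; python3 go.py .523 .336 .1451
```

```text
clock: 14.7
tool_pos: [0.5227, 0.3362, 0.1468]
eef_rot: [-0.013, 1.0, 0.0, 0.0]
contact_force: [0.1, 0.4, -2.8]
opening: 0.395
finger_force: 29.9
clk 14.70 pos [0.5227 0.3362 0.1468] shift(tool) mm [-0.3 -0.2  1.7]
turn z 0.0013 tilt fix [ 0.0002  0.0001 -0.    ] q [-0.47  0.81 -0.31  1.65  0.34  0.73  0.65] F [ 0.1  0.4 -2.8] op 34.7mm grip 29.9
```

```bash
python3 -m jog '[[[0,0,0.001,0,0,0],[0,0,0.001,0,0,0],[0,0,0,0,0,0],[0,0,0,0,0,0]]]'; python3 go.py .523 .336 .1451; python3 -m jog '[[[0,0,0,0,0,0],[0,0,0,0,0,0],[0,0,0,0,0,0],[0,0,-0.01,0,0,0],[0,0,-0.025,0,0,0],[0,0,-0.03,0,0,0],[0,0,-0.028,0,0,0]]]' 0.06; python3 go.py .5165 -.0626 .239
```

```text
clock: 15.2
tool_pos: [0.5228, 0.3363, 0.1452]
eef_rot: [-0.013, 1.0, 0.0, 0.0]
contact_force: [-0.5, -1.4, 3.9]
opening: 0.395
finger_force: 30.0
clk 15.20 pos [0.5228 0.3363 0.1452] shift(tool) mm [-0.2 -0.3  0.1]
turn z 0.0011 tilt fix [ 0.0003  0.0006 -0.    ] q [-0.47  0.81 -0.31  1.66  0.34  0.73  0.65] F [-0.5 -1.4  3.9] op 34.7mm grip 30.0
clock: 16.08
tool_pos: [0.5228, 0.3364, 0.2395]
eef_rot: [-0.013, 1.0, 0.0, 0.0]
contact_force: [-0.5, -0.3, -0.7]
opening: 0.68
finger_force: 0.0
clk 16.07 pos [0.5228 0.3364 0.2395] shift(tool) mm [ 1.640e+01 -3.987e+02  1.000e-01]
turn z 0.0013 tilt fix [ 0.0008  0.0008 -0.    ] q [-0.45  0.7  -0.35  1.57  0.28  0.92  0.7 ] F [-0.5 -0.3 -0.7] op 59.9mm grip 0.0
```

```bash
python3 -m jog '[[[0.0005,-0.014,0,0,0,0],[0.001,-0.030,0,0,0,0],[0.0018,-0.041,0,0,0,0],[0.0018,-0.041,0,0,0,0],[0.0018,-0.041,0,0,0,0],[0.0018,-0.041,0,0,0,0],[0.0018,-0.041,0,0,0,0],[0.0018,-0.041,0,0,0,0],[0.0018,-0.041,0,0,0,0],[0.0015,-0.037,0,0,0,0],[0.0008,-0.022,0,0,0,0],[0,-0.009,0,0,0,0]]]'; python3 go.py .5165 -.0626 .167
```

```text
clock: 17.58
tool_pos: [0.5151, -0.0655, 0.2369]
eef_rot: [-0.011, 1.0, -0.0, -0.001]
contact_force: [-0.6, -0.4, 0.8]
opening: 0.679
finger_force: 0.0
clk 17.57 pos [ 0.5151 -0.0655  0.2369] shift(tool) mm [-1.6  2.9 69.9]
turn z -0.0019 tilt fix [-0.0007 -0.0021  0.    ] q [ 0.29  0.57 -0.4   1.88  0.32  0.76  1.31] F [-0.6 -0.4  0.8] op 59.7mm grip 0.0
```

```bash
python3 -m jog '[[[-0.001,0.002,0.01,0,0,0],[0,0,0.02,0,0,0],[0,0,0.02,0,0,0],[0,0,0.015,0,0,0],[0,0,0.005,0,0,0],[0,0,0,0,0,0]]]'; python3 -m jog '[[[0,0,0,0,0,0],[0,0,0,0,0,0],[0,0,0,0,0,0],[0,0,0,0,0,0]]]' 0.02 30 >/dev/null; python3 go.py .5165 -.0626 .167;  python3 -m jog '[[[0,0,-0.01,0,0,0],[0,0,-0.025,0,0,0],[0,0,-0.03,0,0,0],[0,0,-0.018,0,0,0],[0,0,0,0,0,0]]]'; python3 go.py .5103 .2519 .252
```

```text
clock: 18.32
tool_pos: [0.5173, -0.0606, 0.1675]
eef_rot: [-0.013, 1.0, 0.0, -0.0]
contact_force: [-0.0, -0.6, -0.4]
opening: 0.681
finger_force: 0.0
clk 18.82 pos [ 0.5176 -0.0613  0.1681] shift(tool) mm [ 1.2 -1.3  1.1]
turn z 0.0009 tilt fix [-0.0002  0.001   0.    ] q [ 0.24  0.67 -0.34  1.94  0.39  0.59  1.23] F [-0.6 -0.7  3.3] op 34.6mm grip 30.0
clock: 19.45
tool_pos: [0.5177, -0.061, 0.2518]
eef_rot: [-0.013, 1.0, 0.0, 0.001]
contact_force: [0.1, 0.4, -4.0]
opening: 0.394
finger_force: 30.0
clk 19.45 pos [ 0.5177 -0.061   0.2518] shift(tool) mm [-4.00e-01  3.13e+02 -2.00e-01]
turn z 0.0011 tilt fix [ 0.      0.0023 -0.    ] q [ 0.29  0.56 -0.42  1.86  0.3   0.79  1.31] F [ 0.1  0.4 -4. ] op 34.7mm grip 30.0
```

```bash
python3 -m jog '[[[0,0.010,0,0,0,0],[0,0.022,0,0,0,0],[0,0.033,0,0,0,0],[0,0.038,0,0,0,0],[0,0.038,0,0,0,0],[0,0.038,0,0,0,0],[0,0.038,0,0,0,0],[0,0.036,0,0,0,0],[0,0.030,0,0,0,0],[0,0.020,0,0,0,0],[0,0.010,0,0,0,0],[0,0,0,0,0,0]]]'; python3 go.py .5103 .2519 .1621
```

```text
clock: 20.95
tool_pos: [0.5092, 0.2517, 0.2503]
eef_rot: [-0.013, 1.0, -0.0, -0.0]
contact_force: [0.4, 0.1, -1.8]
opening: 0.392
finger_force: 30.0
clk 20.95 pos [0.5092 0.2517 0.2503] shift(tool) mm [-1.2  0.2 88.2]
turn z 0.0016 tilt fix [-0.0006 -0.0006  0.    ] q [-0.31  0.62 -0.38  1.72  0.29  0.86  0.78] F [ 0.4  0.1 -1.8] op 34.5mm grip 30.0
```

```bash
python3 -m jog '[[[0,0,0.01,0,0,0],[0,0,0.022,0,0,0],[0,0,0.026,0,0,0],[0,0,0.016,0,0,0],[0,0,0.007,0,0,0],[0,0,0.003,0,0,0],[0,0,0.002,0,0,0],[0,0,0.001,0,0,0],[0,0,0.001,0,0,0],[0,0,0.001,0,0,0],[0,0,0,0,0,0],[0,0,0,0,0,0]]]'; python3 go.py .5103 .2519 .1621
```

```text
clock: 22.45
tool_pos: [0.5096, 0.2519, 0.1622]
eef_rot: [-0.013, 1.0, 0.0, 0.0]
contact_force: [-0.1, -0.4, 1.4]
opening: 0.397
finger_force: 30.0
clk 22.45 pos [0.5096 0.2519 0.1622] shift(tool) mm [-0.7 -0.   0.1]
turn z 0.0011 tilt fix [ 0.0003  0.0008 -0.    ] q [-0.35  0.73 -0.33  1.81  0.36  0.66  0.71] F [-0.1 -0.4  1.4] op 35.0mm grip 30.0
```

```bash
python3 -m jog '[[[0,0,0,0,0,0],[0,0,0,0,0,0],[0,0,0,0,0,0],[0,0,-0.01,0,0,0],[0,0,-0.025,0,0,0],[0,0,-0.025,0,0,0],[0,-0.015,-0.012,0,0,0],[0,-0.03,0,0,0,0],[0,-0.04,0,0,0,0],[0,-0.04,0,0,0,0],[0,-0.04,0,0,0,0],[0,-0.04,0,0,0,0]]]' 0.06; python3 -m jog '[[[0,-0.025,0,0,0,0],[0,-0.012,0,0,0,0],[0,0,0,0,0,0]]]' 0.066; python3 go.py .5165 .0053 .024; python3 - <<'E'
from h import *
s=snap('side','s3.png'); f=cv2.imread('pics/s3.png'); cv2.imwrite('pics/s3c.png',cv2.resize(f[90:290,200:350],None,fx=3,fy=3,interpolation=cv2.INTER_CUBIC))
E
```

```text
clock: 23.95
tool_pos: [0.5139, 0.0441, 0.2336]
eef_rot: [-0.012, 1.0, -0.0, -0.0]
contact_force: [-0.5, -0.4, 0.2]
opening: 0.685
finger_force: 0.0
clock: 24.32
tool_pos: [0.5152, 0.0091, 0.2337]
eef_rot: [-0.012, 1.0, -0.0, -0.0]
contact_force: [0.1, 0.5, 0.7]
opening: 0.749
finger_force: 0.0
clk 24.32 pos [0.5152 0.0091 0.2337] shift(tool) mm [ -1.3  -3.8 209.7]
turn z -0.0005 tilt fix [-0.0001 -0.0004  0.    ] q [ 0.15  0.57 -0.41  1.89  0.32  0.74  1.15] F [0.1 0.5 0.7] op 66.0mm grip 0.0
```

View pics/s3c.png

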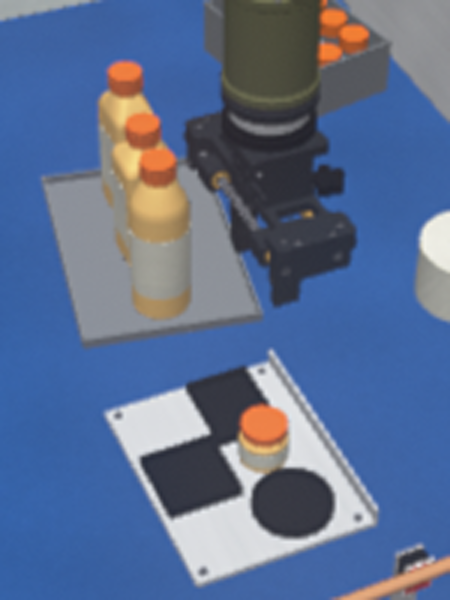

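All three bottles stand upright in the tray, and the jar is alone on the rack with its lid centre at crop (264,424). I'll check its position against the side view before I descend.

```bash
python3 -c "
from h import *
s=ld('side');print(px2w(s,200+264/3-.3,90+424/3-.3,.052))"; python3 -m jog '[[[-0.001,-0.003,0.015,0,0,0],[0,0,0.03,0,0,0],[0,0,0.04,0,0,0],[0,0,0.03,0,0,0],[0,0,0.015,0,0,0],[0,0,0,0,0,0]]]'; python3 go.py .5165 .0053 .024
```

```text
[0.51705646 0.00247801 0.052     ]
clock: 25.12
tool_pos: [0.5159, 0.0076, 0.1028]
eef_rot: [-0.013, 1.0, 0.0, -0.001]
contact_force: [-0.2, -0.3, -0.3]
opening: 0.748
finger_force: 0.0
clk 25.12 pos [0.5159 0.0076 0.1028] shift(tool) mm [-0.7 -2.3 78.8]
turn z 0.0025 tilt fix [ 0.0001 -0.002   0.    ] q [ 0.06  0.78 -0.27  2.    0.47  0.42  1.03] F [-0.2 -0.3 -0.3] op 65.8mm grip 0.0
```

```bash
python3 -m jog '[[[-0.001,-0.003,0.01,0,0,0],[0,0,0.025,0,0,0],[0,0,0.025,0,0,0],[0,0,0.013,0,0,0],[0,0,0.005,0,0,0],[0,0,0,0,0,0]]]'; python3 go.py .5165 .0053 .024; python3 -m jog '[[[0,0,0,0,0,0],[0,0,0,0,0,0],[0,0,0,0,0,0],[0,0,0,0,0,0]]]' 0.03 25 ; python3 go.py .5165 .0053 .024
```

```text
clock: 25.88
tool_pos: [0.5179, 0.004, 0.026]
eef_rot: [-0.013, 1.0, 0.0, 0.0]
contact_force: [0.3, -0.1, -0.7]
opening: 0.748
finger_force: 0.0
clk 25.88 pos [0.5179 0.004  0.026 ] shift(tool) mm [1.4 1.4 2. ]
turn z 0.0012 tilt fix [ 0.0001  0.0006 -0.    ] q [-0.    0.92 -0.16  2.02  0.53  0.24  0.98] F [ 0.3 -0.1 -0.7] op 65.8mm grip 0.0
clock: 26.38
tool_pos: [0.5181, 0.0041, 0.0262]
eef_rot: [-0.013, 1.0, 0.0, 0.001]
contact_force: [0.2, -1.1, 5.9]
opening: 0.533
finger_force: 25.0
clk 26.38 pos [0.5181 0.0041 0.0262] shift(tool) mm [1.5 1.2 2.2]
turn z 0.0014 tilt fix [ 0.0003  0.0012 -0.    ] q [-0.    0.92 -0.16  2.02  0.53  0.24  0.98] F [ 0.2 -1.1  5.9] op 46.9mm grip 25.0
```

```bash
python3 -m jog '[[[0,0,-0.01,0,0,0],[0,0,-0.025,0,0,0],[0,0,-0.04,0,0,0],[0,0,-0.045,0,0,0],[0,0,-0.04,0,0,0],[0,0,-0.025,0,0,0],[0,0,-0.01,0,0,0],[0,0,0,0,0,0]]]'; python3 go.py .5445 -.334 .22
```

```text
clock: 27.38
tool_pos: [0.5175, 0.0037, 0.2208]
eef_rot: [-0.012, 1.0, -0.0, 0.0]
contact_force: [-0.3, -0.1, -0.5]
opening: 0.529
finger_force: 25.0
clk 27.38 pos [0.5175 0.0037 0.2208] shift(tool) mm [ -18.6 -338.3    0.8]
turn z 0.0009 tilt fix [-0.0002  0.0002  0.    ] q [ 0.16  0.6  -0.41  1.9   0.35  0.72  1.14] F [-0.3 -0.1 -0.5] op 46.6mm grip 25.0
```

```bash
python3 -m jog '[[[-0.0005,-0.012,0,0,0,0],[-0.0015,-0.026,0,0,0,0],[-0.002,-0.036,0,0,0,0],[-0.0022,-0.040,0,0,0,0],[-0.0022,-0.040,0,0,0,0],[-0.0022,-0.040,0,0,0,0],[-0.0022,-0.040,0,0,0,0],[-0.002,-0.038,0,0,0,0],[-0.0018,-0.034,0,0,0,0],[-0.0012,-0.022,0,0,0,0],[-0.0005,-0.010,0,0,0,0],[0,0,0,0,0,0]]]'; python3 go.py .5445 -.334 .1102
```

```text
clock: 28.88
tool_pos: [0.5437, -0.3338, 0.2196]
eef_rot: [-0.012, 1.0, 0.0, -0.001]
contact_force: [0.1, -0.5, 0.5]
opening: 0.535
finger_force: 25.0
clk 28.88 pos [ 0.5437 -0.3338  0.2196] shift(tool) mm [ -1.   -0.3 109.4]
turn z 0.0003 tilt fix [ 0.0009 -0.0016  0.    ] q [ 0.72  0.76 -0.45  1.53  0.38  0.94  1.75] F [ 0.1 -0.5  0.5] op 47.0mm grip 25.0
```

```bash
python3 -m jog '[[[0,0,0.01,0,0,0],[0,0,0.025,0,0,0],[0,0,0.03,0,0,0],[0,0,0.022,0,0,0],[0,0,0.01,0,0,0],[0,0,0.004,0,0,0],[0,0,0,0,0,0]]]'; python3 go.py .5445 -.334 .1102;  python3 - <<'E'
from h import *
s=snap('side','s4.png'); f=cv2.imread('pics/s4.png'); cv2.imwrite('pics/s4c.png',cv2.resize(f[230:370,280:440],None,fx=4,fy=4,interpolation=cv2.INTER_CUBIC))
print(w2px(s,[.5435,-.334,.09]),w2px(s,[.5445,-.334,.145]))
E
```

```text
clock: 29.75
tool_pos: [0.5448, -0.3333, 0.1201]
eef_rot: [-0.013, 1.0, -0.0, 0.0]
contact_force: [0.2, -0.1, -1.1]
opening: 0.534
finger_force: 25.0
clk 29.75 pos [ 0.5448 -0.3333  0.1201] shift(tool) mm [ 0.4 -0.7  9.9]
turn z 0.0016 tilt fix [-0.0001  0.0007  0.    ] q [ 0.69  0.88 -0.39  1.61  0.45  0.74  1.68] F [ 0.2 -0.1 -1.1] op 47.0mm grip 25.0
[356.03094934 313.65176474] [359.31019919 299.48414898]
```

View pics/s4c.png

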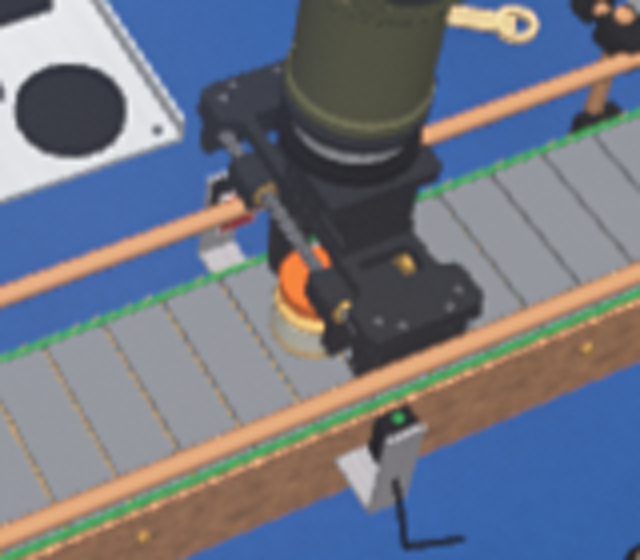

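```bash
python3 - <<'E'
from h import *
a,b=ld('top'),ld('side')
P=lambda s:s['mtx']@np.c_[Rc(s).inv().as_matrix(),-Rc(s).inv().apply(s['xyz'])]
for n,t,u in(('LED',(682,280),(398,418)),('refl red',(170,308),(237,212)),):
    X=cv2.triangulatePoints(P(a),P(b),np.array([[380+t[0]/6-.4],[140+t[1]/6-.4]]),np.array([[280+u[0]/4-.4],[230+u[1]/4-.4]]))
    X=(X[:3]/X[3]).ravel(); print(n,X.round(4),'axis x at belt centre',X[0]-(-.334-X[1])*.034)
E
python3 -m jog '[[[0,0,0.003,0,0,0],[0,0,0.003,0,0,0],[0,0,0.002,0,0,0],[0,0,0.001,0,0,0],[0,0,0,0,0,0],[0,0,0,0,0,0]]]'; python3 go.py .5445 -.334 .1102
```

```text
LED [ 0.5466 -0.4221  0.1301] axis x at belt centre 0.5435905419400975
refl red [ 0.5409 -0.2539  0.1139] axis x at belt centre 0.5436344632827472
clock: 30.55
tool_pos: [0.5445, -0.3335, 0.1107]
eef_rot: [-0.013, 1.0, 0.0, 0.0]
contact_force: [0.1, 0.2, -0.4]
opening: 0.529
finger_force: 25.0
clk 30.55 pos [ 0.5445 -0.3335  0.1107] shift(tool) mm [ 0.  -0.5  0.5]
turn z 0.0012 tilt fix [ 0.      0.0001 -0.    ] q [ 0.68  0.89 -0.39  1.62  0.46  0.73  1.68] F [ 0.1  0.2 -0.4] op 46.5mm grip 25.0
```

Both views put the beam at x = 0.5436, so the jar is on target. I'll set it down.

```bash
python3 -m jog '[[[0,0,0.001,0,0,0],[0,0,0.0005,0,0,0],[0,0,0,0,0,0],[0,0,0,0,0,0]]]'; python3 go.py .5445 -.334 .1102
```

```text
clock: 31.05
tool_pos: [0.5446, -0.3336, 0.1103]
eef_rot: [-0.013, 1.0, -0.0, 0.0]
contact_force: [-1.8, 0.4, 6.9]
opening: 0.531
finger_force: 25.0
clk 31.05 pos [ 0.5446 -0.3336  0.1103] shift(tool) mm [ 0.1 -0.4  0.1]
turn z 0.0011 tilt fix [-0.0005  0.0005  0.    ] q [ 0.68  0.89 -0.39  1.62  0.46  0.73  1.68] F [-1.8  0.4  6.9] op 46.7mm grip 25.0
```

```bash
python3 -m jog '[[[0,0,0,0,0,0],[0,0,0,0,0,0],[0,0,0,0,0,0],[0,0,-0.01,0,0,0],[0,0,-0.02,0,0,0],[0,0,-0.03,0,0,0],[0,0,-0.035,0,0,0],[0,0,-0.03,0,0,0],[0.001,0.020,-0.02,0,0,0],[0.002,0.033,0,0,0,0],[0.002,0.040,0,0,0,0],[0.002,0.040,0,0,0,0]]]' 0.06; python3 -m jog '[[[0.002,0.04,0,0,0,0],[0.002,0.04,0,0,0,0],[0.002,0.04,0,0,0,0],[0.002,0.04,0,0,0,0],[0.002,0.04,0,0,0,0],[0.002,0.04,0,0,0,0],[0.002,0.04,0,0,0,0],[0.002,0.04,0,0,0,0],[0.002,0.04,0,0,0,0],[0.001,0.025,0,0,0,0],[0.001,0.01,0,0,0,0],[0,0,0,0,0,0]]]'; python3 go.py .5096 .2519 .245; python3 - <<'E'
from h import *
s=snap('top','t2.png'); f=cv2.imread('pics/t2.png'); cv2.imwrite('pics/t2c.png',cv2.resize(f[140:240,380:510],None,fx=6,fy=6,interpolation=cv2.INTER_CUBIC))
print((np.array(w2px(s,[.5436,-.334,.136]))-[380,140])*6)
E
```

```text
clock: 32.55
tool_pos: [0.5335, -0.1977, 0.2549]
eef_rot: [-0.013, 1.0, 0.0, 0.0]
contact_force: [0.9, -0.2, -0.3]
opening: 0.679
finger_force: 0.0
clock: 34.05
tool_pos: [0.5034, 0.194, 0.2544]
eef_rot: [-0.013, 1.0, -0.0, -0.0]
contact_force: [-0.7, -0.5, -0.4]
opening: 0.686
finger_force: 0.0
clk 34.05 pos [0.5034 0.194  0.2544] shift(tool) mm [-7.7 57.7  9.4]
turn z 0.0026 tilt fix [-0.0002 -0.0002  0.    ] q [-0.18  0.58 -0.44  1.8   0.32  0.84  0.82] F [-0.7 -0.5 -0.4] op 60.4mm grip 0.0
[422.41827554 291.1431716 ]
```

View pics/t2c.png

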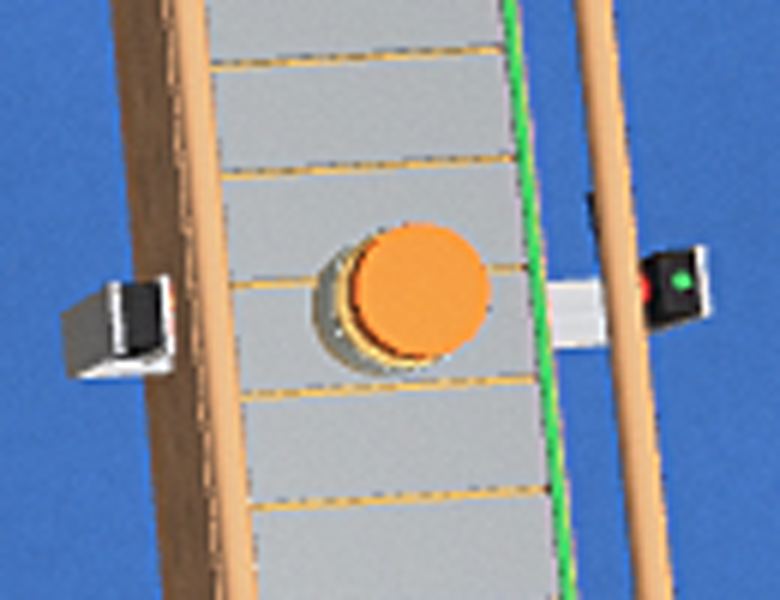

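The jar's lid centre is at crop (421,291) against a target of (422,291): in the beam and midway between the rails. Now the bottles go back, round first.

```bash
python3 -m jog '[[[-0.002,0.017,0,0,0,0],[-0.004,0.028,0,0,0,0],[-0.0015,0.012,0.01,0,0,0],[0,0,0.015,0,0,0],[0,0,0.025,0,0,0],[0,0,0.025,0,0,0],[0,0,0.012,0,0,0],[0,0,0.004,0,0,0],[0,0,0,0,0,0]]]'; python3 go.py .5096 .2519 .1621
```

```text
clock: 35.22
tool_pos: [0.5104, 0.2507, 0.1634]
eef_rot: [-0.012, 1.0, 0.0, 0.0]
contact_force: [-0.1, 1.1, -0.0]
opening: 0.681
finger_force: 0.0
clk 35.23 pos [0.5104 0.2507 0.1634] shift(tool) mm [0.8 1.2 1.3]
turn z 0.0009 tilt fix [ 0.0001  0.0003 -0.    ] q [-0.32  0.73 -0.37  1.81  0.4   0.68  0.68] F [-0.1  1.1 -0. ] op 60.0mm grip 0.0
```

```bash
python3 -m jog '[[[0.001,0.001,0.001,0,0,0],[0,0,0,0,0,0],[0,0,0,0,0,0],[0,0,0,0,0,0],[0,0,0,0,0,0]]]' 0.02 30; python3 go.py .5096 .2519 .1621;  python3 -m jog '[[[0,0,-0.01,0,0,0],[0,0,-0.025,0,0,0],[0,0,-0.03,0,0,0],[0,0,-0.018,0,0,0],[0,0,0,0,0,0]]]'; python3 go.py .5172 -.062 .25
```

```text
clock: 35.85
tool_pos: [0.5094, 0.2518, 0.1626]
eef_rot: [-0.013, 1.0, 0.0, 0.0]
contact_force: [-0.1, -0.7, 3.9]
opening: 0.4
finger_force: 30.0
clk 35.85 pos [0.5094 0.2518 0.1626] shift(tool) mm [-0.2  0.   0.5]
turn z 0.0011 tilt fix [ 0.0002  0.0007 -0.    ] q [-0.32  0.73 -0.37  1.81  0.4   0.67  0.67] F [-0.1 -0.7  3.9] op 35.2mm grip 30.0
clock: 36.48
tool_pos: [0.5096, 0.2522, 0.2463]
eef_rot: [-0.013, 1.0, 0.001, 0.001]
contact_force: [0.2, 0.1, -4.2]
opening: 0.396
finger_force: 30.0
clk 36.48 pos [0.5096 0.2522 0.2463] shift(tool) mm [ 3.000e-01 -3.143e+02 -4.100e+00]
turn z 0.0012 tilt fix [ 0.0013  0.0019 -0.    ] q [-0.29  0.63 -0.43  1.73  0.33  0.86  0.74] F [ 0.2  0.1 -4.2] op 34.8mm grip 30.0
```

```bash
python3 -m jog '[[[0,-0.010,-0.001,0,0,0],[0,-0.022,-0.001,0,0,0],[0,-0.033,-0.001,0,0,0],[0,-0.038,0,0,0,0],[0,-0.038,0,0,0,0],[0,-0.038,0,0,0,0],[0,-0.038,0,0,0,0],[0,-0.036,0,0,0,0],[0,-0.031,0,0,0,0],[0,-0.020,0,0,0,0],[0,-0.010,0,0,0,0],[0,0,0,0,0,0]]]'; python3 -m jog '[[[0,0,0,0,0,0],[0,0,0,0,0,0]]]' >/dev/null; python3 go.py .5172 -.062 .1681
```

```text
clock: 37.98
tool_pos: [0.5165, -0.0627, 0.2476]
eef_rot: [-0.012, 1.0, 0.0, -0.001]
contact_force: [0.2, 0.7, -3.5]
opening: 0.399
finger_force: 30.0
clk 38.23 pos [ 0.5171 -0.061   0.2482] shift(tool) mm [-0.1 -1.1 80.1]
turn z 0.0030 tilt fix [ 0.0006  0.0001 -0.    ] q [ 0.32  0.57 -0.46  1.86  0.34  0.8   1.27] F [-0.3 -0.3 -2.6] op 34.7mm grip 30.0
```

```bash
python3 -m jog '[[[0,-0.001,0.01,0,0,0],[0,0,0.02,0,0,0],[0,0,0.023,0,0,0],[0,0,0.012,0,0,0],[0,0,0.006,0,0,0],[0,0,0.003,0,0,0],[0,0,0.001,0,0,0],[0,0,0.001,0,0,0],[0,0,0.001,0,0,0],[0,0,0.001,0,0,0],[0,0,0,0,0,0],[0,0,0,0,0,0]]]'; python3 go.py .5172 -.062 .1686
```

```text
clock: 39.72
tool_pos: [0.5171, -0.0631, 0.1702]
eef_rot: [-0.013, 1.0, 0.0, 0.0]
contact_force: [-0.2, 0.3, -3.2]
opening: 0.396
finger_force: 30.0
clk 39.73 pos [ 0.5171 -0.0631  0.1702] shift(tool) mm [-0.1  1.1  1.6]
turn z 0.0011 tilt fix [ 0.0001  0.0001 -0.    ] q [ 0.27  0.68 -0.39  1.94  0.43  0.61  1.19] F [-0.2  0.3 -3.2] op 34.9mm grip 30.0
```

```bash
python3 -m jog '[[[0,0,0.001,0,0,0],[0,0,0.001,0,0,0],[0,0,0,0,0,0],[0,0,0,0,0,0]]]'; python3 go.py .5172 -.062 .1686
```

```text
clock: 40.22
tool_pos: [0.5174, -0.0631, 0.1686]
eef_rot: [-0.013, 1.0, -0.0, 0.0]
contact_force: [-0.4, 0.2, 3.5]
opening: 0.395
finger_force: 30.0
clk 40.23 pos [ 0.5174 -0.0631  0.1686] shift(tool) mm [0.2 1.1 0. ]
turn z 0.0012 tilt fix [-0.0001  0.0009  0.    ] q [ 0.27  0.68 -0.39  1.94  0.44  0.6   1.19] F [-0.4  0.2  3.5] op 34.7mm grip 30.0
```

Contact came at exactly the nest-floor height. I'll release and go to the square bottle.

```bash
python3 -m jog '[[[0,0,0,0,0,0],[0,0,0,0,0,0],[0,0,0,0,0,0],[0,0,-0.01,0,0,0],[0,0,-0.025,0,0,0],[0,0,-0.025,0,0,0],[0,0.012,-0.015,0,0,0],[0,0.028,0,0,0,0],[0,0.04,0,0,0,0],[0,0.04,0,0,0,0],[0,0.04,0,0,0,0],[-0.001,0.04,0,0,0,0]]]' 0.06; python3 -m jog '[[[-0.002,0.04,0,0,0,0],[-0.002,0.04,0,0,0,0],[-0.002,0.04,0,0,0,0],[-0.002,0.036,0,0,0,0],[-0.002,0.025,0,0,0,0],[-0.001,0.012,0,0,0,0],[0,0.004,0,0,0,0],[0,0,0,0,0,0]]]'; python3 go.py .5228 .3363 .1452
```

```text
clock: 41.72
tool_pos: [0.5124, 0.1391, 0.2434]
eef_rot: [-0.013, 1.0, 0.0, -0.0]
contact_force: [1.3, 0.2, -0.3]
opening: 0.683
finger_force: 0.0
clock: 42.72
tool_pos: [0.5192, 0.3332, 0.2432]
eef_rot: [-0.012, 1.0, -0.0, -0.0]
contact_force: [-0.2, 0.3, -0.0]
opening: 0.683
finger_force: 0.0
clk 42.73 pos [0.5192 0.3332 0.2432] shift(tool) mm [-3.7  3.1 97.9]
turn z 0.0004 tilt fix [-0.0009 -0.0002  0.    ] q [-0.42  0.69 -0.41  1.58  0.32  0.94  0.66] F [-0.2  0.3 -0. ] op 60.1mm grip 0.0
```

```bash
python3 -m jog '[[[-0.0025,0.002,0.01,0,0,0],[0,0,0.025,0,0,0],[0,0,0.03,0,0,0],[0,0,0.022,0,0,0],[0,0,0.010,0,0,0],[0,0,0,0,0,0],[0,0,0,0,0,0]]]'; python3 go.py .5228 .3363 .1452; python3 -m jog '[[[0,0,0,0,0,0],[0,0,0,0,0,0],[0,0,0,0,0,0],[0,0,0,0,0,0]]]' 0.02 30 >/dev/null; python3 go.py .5228 .3363 .1452;  python3 -m jog '[[[0,0,-0.01,0,0,0],[0,0,-0.025,0,0,0],[0,0,-0.03,0,0,0],[0,0,-0.022,0,0,0],[0,0,0,0,0,0]]]'; python3 go.py .4427 .0033 .24
```

```text
clock: 43.6
tool_pos: [0.5221, 0.3365, 0.1471]
eef_rot: [-0.012, 1.0, 0.001, 0.001]
contact_force: [0.1, -0.3, -0.2]
opening: 0.684
finger_force: 0.0
clk 43.60 pos [0.5221 0.3365 0.1471] shift(tool) mm [-0.7 -0.2  1.9]
turn z 0.0009 tilt fix [ 0.0011  0.0013 -0.    ] q [-0.45  0.81 -0.36  1.66  0.39  0.74  0.6 ] F [ 0.1 -0.3 -0.2] op 60.2mm grip 0.0
clk 44.10 pos [0.5218 0.336  0.1466] shift(tool) mm [-1.   0.3  1.4]
turn z 0.0010 tilt fix [-0.0001  0.0006  0.    ] q [-0.45  0.81 -0.36  1.66  0.39  0.74  0.6 ] F [ 0.1 -1.1  2.8] op 34.8mm grip 30.0
clock: 44.72
tool_pos: [0.5221, 0.337, 0.2348]
eef_rot: [-0.013, 1.0, 0.001, 0.001]
contact_force: [0.8, 1.3, -3.9]
opening: 0.397
finger_force: 30.0
clk 44.73 pos [0.5221 0.337  0.2348] shift(tool) mm [  87.8 -331.6   -6.2]
turn z 0.0013 tilt fix [ 0.0024  0.0026 -0.    ] q [-0.42  0.71 -0.41  1.58  0.33  0.92  0.65] F [ 0.8  1.3 -3.9] op 34.9mm grip 30.0
```

```bash
python3 -m jog '[[[0.0025,-0.010,-0.001,0,0,0],[0.006,-0.022,-0.001,0,0,0],[0.0095,-0.034,-0.001,0,0,0],[0.011,-0.040,-0.001,0,0,0],[0.011,-0.040,-0.001,0,0,0],[0.011,-0.040,-0.001,0,0,0],[0.011,-0.040,0,0,0,0],[0.010,-0.038,0,0,0,0],[0.008,-0.032,0,0,0,0],[0.006,-0.022,0,0,0,0],[0.0025,-0.012,0,0,0,0],[0,0,0,0,0,0]]]'; python3 -m jog '[[[0,0,0,0,0,0],[0,0,0,0,0,0]]]' >/dev/null; python3 go.py .442 .003 .1526
```

```text
clock: 46.22
tool_pos: [0.4409, 0.0033, 0.2388]
eef_rot: [-0.012, 1.0, -0.0, -0.001]
contact_force: [0.5, 0.5, -2.7]
opening: 0.394
finger_force: 30.0
clk 46.48 pos [0.4416 0.0051 0.2392] shift(tool) mm [-0.3 -2.2 86.6]
turn z 0.0030 tilt fix [ 0.0007  0.0003 -0.    ] q [ 0.2   0.48 -0.46  2.08  0.35  0.65  1.09] F [ 0.8 -0.  -3. ] op 34.6mm grip 30.0
```

```bash
python3 -m jog '[[[0,-0.001,0.01,0,0,0],[0,-0.001,0.02,0,0,0],[0,0,0.025,0,0,0],[0,0,0.016,0,0,0],[0,0,0.007,0,0,0],[0,0,0.003,0,0,0],[0,0,0.002,0,0,0],[0,0,0.001,0,0,0],[0,0,0.001,0,0,0],[0,0,0,0,0,0],[0,0,0,0,0,0]]]'; python3 go.py .442 .003 .1526
```

```text
clock: 47.85
tool_pos: [0.4415, 0.002, 0.1543]
eef_rot: [-0.013, 1.0, 0.0, 0.0]
contact_force: [-0.1, 0.5, -3.7]
opening: 0.393
finger_force: 30.0
clk 47.85 pos [0.4415 0.002  0.1543] shift(tool) mm [-0.5  1.   1.7]
turn z 0.0011 tilt fix [ 0.0001  0.0003 -0.    ] q [ 0.1   0.63 -0.32  2.18  0.5   0.4   0.97] F [-0.1  0.5 -3.7] op 34.6mm grip 30.0
```

```bash
python3 -m jog '[[[0,0,0.001,0,0,0],[0,0,0.001,0,0,0],[0,0,0,0,0,0],[0,0,0,0,0,0]]]'; python3 go.py .442 .003 .1526
```

```text
clock: 48.35
tool_pos: [0.4416, 0.0019, 0.1525]
eef_rot: [-0.013, 1.0, -0.0, 0.0]
contact_force: [-0.9, -1.6, 3.5]
opening: 0.393
finger_force: 30.0
clk 48.35 pos [0.4416 0.0019 0.1525] shift(tool) mm [-0.4  1.1 -0.1]
turn z 0.0011 tilt fix [-0.0002  0.0005  0.    ] q [ 0.1   0.63 -0.32  2.18  0.5   0.4   0.96] F [-0.9 -1.6  3.5] op 34.6mm grip 30.0
```

```bash
python3 -m jog '[[[0,0,0,0,0,0],[0,0,0,0,0,0],[0,0,0,0,0,0],[0,0,-0.01,0,0,0],[0,0,-0.025,0,0,0],[0,0,-0.03,0,0,0],[0,0,-0.02,0,0,0],[-0.003,0.015,-0.003,0,0,0],[-0.007,0.03,0,0,0,0],[-0.009,0.04,0,0,0,0],[-0.009,0.04,0,0,0,0],[-0.009,0.04,0,0,0,0]]]' 0.06; python3 -m jog '[[[-0.01,0.04,0,0,0,0],[-0.01,0.04,0,0,0,0],[-0.01,0.04,0,0,0,0],[-0.01,0.04,0,0,0,0],[-0.009,0.037,0,0,0,0],[-0.009,0.025,0,0,0,0],[-0.004,0.016,0,0,0,0],[-0.002,0.008,0,0,0,0],[0,0,0,0,0,0]]]'; python3 go.py .5349 .4177 .1534
```

```text
clock: 49.85
tool_pos: [0.4738, 0.1703, 0.2396]
eef_rot: [-0.013, 1.0, 0.0, -0.001]
contact_force: [0.1, 0.4, 0.8]
opening: 0.683
finger_force: 0.0
clock: 50.98
tool_pos: [0.5312, 0.4161, 0.2396]
eef_rot: [-0.013, 1.0, -0.0, -0.0]
contact_force: [-0.1, 0.3, 0.4]
opening: 0.683
finger_force: 0.0
clk 50.98 pos [0.5312 0.4161 0.2396] shift(tool) mm [-3.8  1.5 86.2]
turn z 0.0024 tilt fix [-0.0003 -0.001   0.    ] q [-0.53  0.78 -0.41  1.39  0.33  1.04  0.6 ] F [-0.1  0.3  0.4] op 60.1mm grip 0.0
```

```bash
python3 -m jog '[[[-0.003,0.001,0.01,0,0,0],[0,0,0.025,0,0,0],[0,0,0.025,0,0,0],[0,0,0.018,0,0,0],[0,0,0.008,0,0,0],[0,0,0,0,0,0],[0,0,0,0,0,0]]]'; python3 go.py .5349 .4177 .1534; python3 -m jog '[[[0,0,0,0,0,0],[0,0,0,0,0,0],[0,0,0,0,0,0],[0,0,0,0,0,0]]]' 0.02 30 >/dev/null; python3 go.py .5349 .4177 .1534;  python3 -m jog '[[[0,0,-0.01,0,0,0],[0,0,-0.025,0,0,0],[0,0,-0.03,0,0,0],[0,0,-0.018,0,0,0],[0,0,0,0,0,0]]]'; python3 go.py .5150 .0730 .24
```

```text
clock: 51.85
tool_pos: [0.5355, 0.417, 0.1552]
eef_rot: [-0.013, 1.0, 0.001, 0.001]
contact_force: [-0.2, -0.2, 0.5]
opening: 0.68
finger_force: 0.0
clk 51.85 pos [0.5355 0.417  0.1552] shift(tool) mm [0.6 0.7 1.8]
turn z 0.0011 tilt fix [ 0.0013  0.0013 -0.    ] q [-0.54  0.88 -0.38  1.46  0.38  0.88  0.56] F [-0.2 -0.2  0.5] op 59.8mm grip 0.0
clk 52.35 pos [0.5351 0.4169 0.1546] shift(tool) mm [0.2 0.8 1.2]
turn z 0.0013 tilt fix [ 0.0009  0.0005 -0.    ] q [-0.54  0.88 -0.38  1.46  0.38  0.88  0.56] F [-0.6  0.6  1.3] op 34.8mm grip 30.0
clock: 52.98
tool_pos: [0.5355, 0.417, 0.2386]
eef_rot: [-0.013, 1.0, 0.001, 0.001]
contact_force: [0.7, -0.9, -2.2]
opening: 0.393
finger_force: 30.0
clk 52.98 pos [0.5355 0.417  0.2386] shift(tool) mm [  29.1 -343.3   -2.1]
turn z 0.0011 tilt fix [ 0.0017  0.002  -0.    ] q [-0.53  0.78 -0.41  1.38  0.33  1.04  0.6 ] F [ 0.7 -0.9 -2.2] op 34.6mm grip 30.0
```

```bash
python3 -m jog '[[[0.001,-0.010,0,0,0,0],[0.002,-0.024,0,0,0,0],[0.003,-0.036,-0.001,0,0,0],[0.0035,-0.042,-0.001,0,0,0],[0.0035,-0.042,-0.001,0,0,0],[0.0035,-0.042,-0.001,0,0,0],[0.0035,-0.042,0,0,0,0],[0.003,-0.037,0,0,0,0],[0.0025,-0.033,0,0,0,0],[0.002,-0.023,0,0,0,0],[0.001,-0.012,0,0,0,0],[0,0,0,0,0,0]]]'; python3 -m jog '[[[0,0,0,0,0,0],[0,0,0,0,0,0]]]' >/dev/null; python3 go.py .515 .073 .1606
```

```text
clock: 54.48
tool_pos: [0.5147, 0.072, 0.2407]
eef_rot: [-0.012, 1.0, -0.0, -0.001]
contact_force: [0.1, 0.5, -2.6]
opening: 0.394
finger_force: 30.0
clk 54.73 pos [0.5152 0.0742 0.2412] shift(tool) mm [ 0.2 -1.3 80.6]
turn z 0.0032 tilt fix [ 0.0009  0.0002 -0.    ] q [ 0.06  0.58 -0.46  1.87  0.35  0.78  1.  ] F [ 0.9  0.4 -1.8] op 34.9mm grip 30.0
```

```bash
python3 -m jog '[[[0,-0.001,0.01,0,0,0],[0,0,0.02,0,0,0],[0,0,0.023,0,0,0],[0,0,0.013,0,0,0],[0,0,0.006,0,0,0],[0,0,0.003,0,0,0],[0,0,0.002,0,0,0],[0,0,0.001,0,0,0],[0,0,0.001,0,0,0],[0,0,0,0,0,0],[0,0,0,0,0,0]]]'; python3 go.py .515 .073 .1606
```

```text
clock: 56.1
tool_pos: [0.5153, 0.0719, 0.1623]
eef_rot: [-0.013, 1.0, 0.0, 0.0]
contact_force: [0.2, 0.8, -2.7]
opening: 0.394
finger_force: 30.0
clk 56.10 pos [0.5153 0.0719 0.1623] shift(tool) mm [0.3 1.1 1.7]
turn z 0.0012 tilt fix [ 0.0001  0.0002 -0.    ] q [ 0.01  0.69 -0.39  1.95  0.45  0.59  0.92] F [ 0.2  0.8 -2.7] op 34.7mm grip 30.0
```

```bash
python3 -m jog '[[[0,0,0.001,0,0,0],[0,0,0.001,0,0,0],[0,0,0,0,0,0],[0,0,0,0,0,0]]]'; python3 go.py .515 .073 .1606;  python3 -m jog '[[[0,0,0,0,0,0],[0,0,0,0,0,0],[0,0,0,0,0,0],[0,0,-0.01,0,0,0],[0,0,-0.025,0,0,0],[0,0,-0.025,0,0,0],[0,0.015,-0.02,0,0,0],[0,0.03,0,0,0,0],[0,0.04,0,0,0,0],[0,0.04,0,0,0,0],[0,0.04,0,0,0,0],[0,0.04,0,0,0,0]]]' 0.06; python3 -m jog '[[[0,0.04,0,0,0,0],[0,0.04,0,0,0,0],[0,0.025,0,0,0,0],[0,0.01,0,0,0,0],[0,0,0,0,0,0]]]'; python3 - <<'E'
from h import *
s=snap('top','t3.png'); a=cv2.imread('pics/t3.png')[170:280,215:345]; snap('side','s5.png'); b=cv2.imread('pics/s5.png')[165:340,225:400]
k=lambda i,w,h:cv2.resize(i,(w,h),interpolation=cv2.INTER_CUBIC)
cv2.imwrite('pics/f.png',np.hstack([k(a,420,355),k(b,355,355)]))
E
```

```text
clock: 56.6
tool_pos: [0.5154, 0.0721, 0.1605]
eef_rot: [-0.013, 1.0, 0.0, 0.0]
contact_force: [-0.3, 0.3, 1.0]
opening: 0.397
finger_force: 30.0
clk 56.60 pos [0.5154 0.0721 0.1605] shift(tool) mm [ 0.4  0.9 -0.1]
turn z 0.0013 tilt fix [ 0.0003  0.0005 -0.    ] q [ 0.01  0.69 -0.38  1.95  0.45  0.58  0.92] F [-0.3  0.3  1. ] op 34.9mm grip 30.0
clock: 58.1
tool_pos: [0.51, 0.2781, 0.2409]
eef_rot: [-0.013, 1.0, 0.0, 0.0]
contact_force: [-0.4, -0.4, -0.2]
opening: 0.682
finger_force: 0.0
clock: 58.72
tool_pos: [0.5071, 0.3916, 0.2404]
eef_rot: [-0.013, 1.0, -0.0, 0.0]
contact_force: [-0.6, 0.4, -0.1]
opening: 0.675
finger_force: 0.0
```

View pics/f.png

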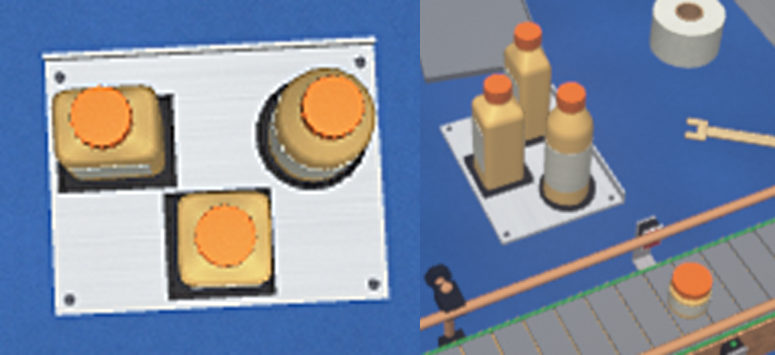

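All three bottles stand upright in their own nests: oblong at (100,117), square at (225,235), round at (333,107). The jar stands on the belt between the eye and the reflector at (690,290), and the arm is clear.

```bash
python3 -c "
from plant import *
print(finish_job())"
```

```text
the job is handed in; nothing more can be done
None
```

The job is handed in at about 59 s of the 141 s allowed: the jar stands on the belt in the photo-eye's light path, midway between the rails, all three bottles are upright in their own nests, and nothing was knocked over.

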